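# Tip the nut bin and scoop out the nuts

### The arm

A 6-joint arm with a two-finger parallel gripper is mounted at the origin on the work surface. World frame = base frame: x ahead of the robot, y to its left, z up, the work surface at z = 0. Lengths are in m, angles in rad, forces in N, time in s.
With the tool pointing down it reaches from about 0.275 to 0.825 m from the base axis. Payload 4.9 kg.
Tool frame: the origin (TCP) lies midway between the tips of the shut fingers; the grasp point (between the pads) lies 19 mm behind it (bot.grip_depth is the distance from the TCP to the grasp point, in m); y points along the fingers, x is the direction in which the jaws open and shut, and the axes are right-handed (so a half turn about y gives the same grasp; the last joint's range is limited). The gripper opens to 85 mm and grips with 20 to 120 N. Pads are 22 mm wide; open, the fingers measure 114 mm over their backs; the gripper's body (76 mm by 85 mm) begins 54 mm behind the grasp point. The pads swing forward as they close: fully open they stand 13 mm farther back than shut.
Start: joints at [1.143, 0.326, -0.193, 1.052, 0, 1.437], TCP at [0.159, 0.526, 0.231] pointing down, gripper open.
Joint ranges: [-2.65, 2.65], [-0.97, 1.79], [-1.3, 1.35], [-1.93, 2.1], [-1.47, 1.37], [-3.14, 3.14]. Speed limits (rad/s): [2.57, 2.57, 3.14, 3.14, 3.14, 3.14].

### API

Orientations are given as a unit quaternion [w, x, y, z].
In Python, from cell import bot gives the robot as it stands. Calls block until the motion is done:
- bot.move_pose(position, orientation): joint-space move of the TCP to a pose.
- bot.move_linear(position, speed=0.15, rotation=None, until_force=None): straight line of the TCP; rotation=None keeps the orientation; speed is the mean speed in m/s. With until_force (N) it stops when the force on the tool has changed by that much, and returns True; else False.
- bot.goto_joints(angles): joint-space move.
- bot.set_gripper(opening, grasp_force=None): opening from 0.0 (shut) to 1.0 (fully open); grasp_force is the grip in N (None keeps the last); returns when the fingers have stopped.
- bot.wait(seconds).
- bot.solve_ik(position, orientation): joint angles nearest the present ones, or None.
- bot.camera(name): name is "side" or "top" or "wrist"; returns the picture (384x512x3 uint8, red, green, blue); there is no depth.
- bot.calibration(name): a dict with "mtx" (3x3 intrinsics, pixels), "k1" (the pictures are not rectified: a ray, as slopes to the right and down, at radius r is drawn at 1 + k1 r^2 times it, then the intrinsics apply), "extrinsics" (4x4, takes a point from world to camera coordinates); the wrist camera has in their place "hand_eye" (4x4, takes a point from camera to tool coordinates, whose origin is the TCP and whose axes are the tool frame's). Camera axes: x right, y down, z forward; pixel columns grow to the right and rows downward; lengths in m; the calibration is good to about 2 mm. A picture is of the moment at which its call begins: read the wrist's pose just before it. calibration takes no time and is no camera call.
A pose or a line that the arm cannot do raises bot.PlanningError and nothing moves.
- bot.close_job(): hands the job in, once; it reports no verdict.
Trained networks look in the newest picture that a camera, given by its name, has taken for a name from the list of things; names that differ only in an ending like _2 or _b are one class to them, and where a whole thing is asked for, a point or a joint stands for the part that bears it (a point fixed in the world has none). Each returns a list of dicts, best first, with "confidence" (0 to 1); they miss things now and then, are a little off and sometimes report something else, mostly with a low value. They report only what shows in the picture. A call takes as long as a camera call. They do not tell look-alikes from the thing itself.
- bot.search_frame(camera, thing): "bbox" ([left, top, width, height] in pixels, round what is visible of it).
Readings, each from a call of its own:
- bot.read_clock(): time.
- bot.read_joint_positions(): joint angles.
- bot.read_joint_vel(): joint speeds.
- bot.read_joint_efforts(): joint torques, N m.
- bot.read_position(): TCP position.
- bot.read_tool_rot(): TCP orientation.
- bot.read_ft_force(): force on the tool from outside, world axes, zero at the start.
- bot.read_moment(): the same for the moment, N m.
- bot.read_gripper_width(): opening from 0.0 (shut) to 1.0 (fully open).
Only numpy, scipy, OpenCV 4.12 (cv2) and the standard library are available. Lean on these libraries where they do the work, as an engineer would, in place of code of your own. Each camera call takes 0.05 s, during which the arm holds its last target. There are 200 camera calls.

### The job

Lift the blue bin by the pull on its front so that it tips back and all four brass nuts slide down into the corner at its tall back wall, then lower it flat again. Scoop all four out of that corner together with the steel scoop, tip them into the round dish, and lay the scoop back down level on the bench. The bin and the dish stay standing on the bench, and nothing else on the bench is disturbed.

Things in the scene. Friction and masses are not known exactly. Their poses are not given: they have to be found in the camera images.
- bin: blue sheet-steel parts bin, loose, 0.7 kg, 188 mm long (x), 100 mm wide (y); origin under its floor, z up, x from its low front wall (x = -104 to -100 mm, 45 mm high, towards the robot) to its tall back wall (x = 80 to 84 mm, 70 mm high). Sides 45 mm high in front, rising from x = -70 to -20 mm to 70 mm; inner faces y = +-46 mm. Walls and floor 4 mm thick. Tips on its bottom back edge, x = 84, z = 0 mm
- bin_pull (a point): middle of the black pull on the outside of the bin's front wall: a block 30 mm wide (bin y), 32 mm deep (bin x), 20 mm tall, at bin (-120, 0, 35) mm; grip it across its 30 mm width
- bin_corner (a point): middle of the line where the bin's floor meets the inner face of its tall back wall, bin (80, 0, 4) mm: the corner the nuts should gather in. Nuts slide easily on the bin and scoop (oily: friction about 0.2)
- scoop: flat-bottomed hand scoop, 0.16 kg, lying level: steel pan 85 mm long (x), flaring from 72 mm wide (y) at the back to 83 mm at the open front lip, sheet 2 mm thick, 40 mm high at the back, cheeks sloping to nothing at the lip; origin under the middle of the pan floor, x points out of the open front, z up. A straight green handle runs from the back of the pan, scoop (-50, 0, 34) mm, back and up at 15 degrees to (-158, 0, 63) mm
- scoop_grip (a point): middle of the scoop's green handle (18 mm wide in y, 20 mm thick, 112 mm long), scoop (-102, 0, 48) mm; grip it across its 18 mm width from above
- scoop_lip (a point): middle of the front edge of the scoop's pan, on its underside, scoop (42.5, 0, 0) mm
- dish: round stainless dish, 0.45 kg, 148 mm across the rim, 32 mm deep outside, flaring from 112 mm at the foot; inner floor 5 mm up, about 112 mm across; origin under its middle
- nut0_mid (a point): centre of one of the four loose brass compression nuts in the bin: hexagonal, 26 mm across the corners, 13 mm high, both ends chamfered 3.5 mm, 35 g, lying flat at the start
- nut0: the same nut; origin in the middle of the face that is underneath at the start, 6.5 mm from its centre
- nut1_mid (a point): centre of one of the four loose brass compression nuts in the bin: hexagonal, 26 mm across the corners, 13 mm high, both ends chamfered 3.5 mm, 35 g, lying flat at the start
- nut1: the same nut; origin in the middle of the face that is underneath at the start, 6.5 mm from its centre
- nut2_mid (a point): centre of one of the four loose brass compression nuts in the bin: hexagonal, 26 mm across the corners, 13 mm high, both ends chamfered 3.5 mm, 35 g, lying flat at the start
- nut2: the same nut; origin in the middle of the face that is underneath at the start, 6.5 mm from its centre
- nut3_mid (a point): centre of one of the four loose brass compression nuts in the bin: hexagonal, 26 mm across the corners, 13 mm high, both ends chamfered 3.5 mm, 35 g, lying flat at the start
- nut3: the same nut; origin in the middle of the face that is underneath at the start, 6.5 mm from its centre
- valve_a: die-cast aluminium gas valve standing on its inlet stub, about 60 x 66 mm with a grey coil box on one side, 163 mm tall; origin under its foot. Leave alone.
- valve_b: die-cast aluminium gas valve standing on its inlet stub, about 60 x 66 mm with a grey coil box on one side, 163 mm tall; origin under its foot. Leave alone.
- clip_a: C-shaped spring-steel pipe clip lying flat, about 45 x 38 x 12 mm; origin under its middle. Leave alone.
- clip_b: C-shaped spring-steel pipe clip lying flat, about 45 x 38 x 12 mm; origin under its middle. Leave alone.
- torch: black pocket torch lying on its side, 132 mm long, 32 mm across the head; origin under its middle. Leave alone.
- driver: screwdriver with a green handle, lying, 200 mm long; origin under its middle. Leave alone.
Mind the look-alikes: they are no part of the job. Several things have the shape of the bin; the one meant has the colours described above.

How it is judged:
On the way, in this order (a step that is already met when the one before it is completed fails the run):
1. the bin is tipped back (more than 0.2 rad) and all four nuts lie in the back half of it (centres within 90 mm of the back wall) (angle between bin's own z axis and vertical above 0.2 rad and x of each of nut0_mid, nut1_mid, nut2_mid, nut3_mid in the frame of bin above -0.01 m and z of each of nut0_mid, nut1_mid, nut2_mid, nut3_mid in the frame of bin below 0.06 m), for 0.2 s.
2. the bin is flat on the bench again with all four nuts still in its back half (angle between bin's own z axis and vertical below 0.06 rad and height (world z) of bin below 0.005 m and x of each of nut0_mid, nut1_mid, nut2_mid, nut3_mid in the frame of bin above -0.01 m and z of each of nut0_mid, nut1_mid, nut2_mid, nut3_mid in the frame of bin below 0.06 m), for 0.2 s.
3. all four nuts lie in the scoop together and the scoop is lifted clear above the bin (pan more than 80 mm above the bench) (height (world z) of scoop above 0.08 m and x of nut0_mid in the frame of scoop between -0.045 and 0.046 m and y of nut0_mid in the frame of scoop between -0.042 and 0.042 m and z of nut0_mid in the frame of scoop between 0 and 0.055 m and x of nut1_mid in the frame of scoop between -0.045 and 0.046 m and y of nut1_mid in the frame of scoop between -0.042 and 0.042 m and z of nut1_mid in the frame of scoop between 0 and 0.055 m and x of nut2_mid in the frame of scoop between -0.045 and 0.046 m and y of nut2_mid in the frame of scoop between -0.042 and 0.042 m and z of nut2_mid in the frame of scoop between 0 and 0.055 m and x of nut3_mid in the frame of scoop between -0.045 and 0.046 m and y of nut3_mid in the frame of scoop between -0.042 and 0.042 m and z of nut3_mid in the frame of scoop between 0 and 0.055 m), for 0.2 s.
At the end, for the whole second after the job is handed in: All four nuts lie still in the dish (centres within 62 mm of its middle and less than 45 mm above the bench); the dish and the bin stand flat on the bench (tilt under 0.06 rad, less than 5 mm off it); the scoop lies at rest on the bench, level within 0.1 rad, its floor less than 6 mm off it (horizontal distance between each of nut0_mid, nut1_mid, nut2_mid, nut3_mid and dish below 0.062 m and height (world z) of each of nut0_mid, nut1_mid, nut2_mid, nut3_mid below 0.045 m and linear speed of each of nut0, nut1, nut2, nut3, scoop, bin below 0.02 m/s and angle between each of dish, bin's own z axis and vertical below 0.06 rad and height (world z) of each of dish, bin below 0.005 m and angle between scoop's own z axis and vertical below 0.1 rad and height (world z) of scoop below 0.006 m); the robot touches nothing.
It fails at once if a bystander (gas valves, torch, spring clips, screwdriver) is moved more than 25 mm (distance of any of valve_a, valve_b, torch, clip_a, clip_b, driver from where it was at the start of the episode above 0.025 m).
It also fails if it takes over 72 s, if anything falls off the work surface, if the arm or the gripper's body presses on something with over 40 N, if the wrist force passes 120 N, or if a joint passes its speed limit or range.

## Working session

There is one attempt and no reset: what is moved stays moved. The work goes in short steps, each a Python script; the robot and the scene stay as the last script left them, time stands still between calls to the robot, and variables do not carry over. Pictures are saved under pics/ and viewed, about 8 in all and at most 12, crops included, and the job is handed in when it is done.

```bash
mkdir -p pics; ls
python3 - <<'E'
from cell import bot
import cv2,numpy as np
ims=[]
for c in("top","side"):
    im=bot.camera(c); cv2.imwrite(f"pics/{c}0.png",cv2.resize(im[:,:,::-1],(768,576)))
    k=bot.calibration(c); print(c,k["mtx"].tolist(),k["k1"],np.round(k["extrinsics"],3).tolist())
    for t in("bin","bin_pull","scoop","scoop_grip","scoop_lip","dish","nut0"):
        print(t,[(np.round(d["bbox"]).tolist(),round(d["confidence"],2)) for d in bot.search_frame(c,t)][:6])
print(bot.calibration("wrist"),bot.read_clock())
E
```

```text
pics
top [[442.37348410025584, 0.0, 255.21971488606147], [0.0, 442.37348410025584, 196.4977946899295], [0.0, 0.0, 1.0]] -0.16736835626982852 [[-0.019, -1.0, 0.022, -0.012], [-0.995, 0.017, -0.095, 0.546], [0.095, -0.024, -0.995, 1.438], [0.0, 0.0, 0.0, 1.0]]
bin [([231.0, 160.0, 34.0, 70.0], 0.97)]
bin_pull [([142.0, 262.0, 75.0, 44.0], 0.86), ([233.0, 160.0, 33.0, 68.0], 0.72)]
scoop [([151.0, 175.0, 27.0, 58.0], 0.95)]
scoop_grip [([150.0, 171.0, 27.0, 60.0], 0.68)]
scoop_lip [([152.0, 174.0, 26.0, 61.0], 0.85)]
dish [([307.0, 171.0, 44.0, 42.0], 0.91)]
nut0 []
side [[353.4850567261826, 0.0, 254.02645765719916], [0.0, 353.4850567261826, 193.9921233439803], [0.0, 0.0, 1.0]] -0.0039412076376123305 [[0.875, -0.484, 0.001, -0.482], [-0.263, -0.478, -0.838, 0.201], [0.406, 0.733, -0.546, 0.906], [0.0, 0.0, 0.0, 1.0]]
bin [([118.0, 166.0, 54.0, 51.0], 0.96), ([221.0, 177.0, 74.0, 52.0], 0.89)]
bin_pull [([118.0, 165.0, 55.0, 51.0], 0.92), ([225.0, 175.0, 70.0, 51.0], 0.63)]
scoop [([191.0, 114.0, 27.0, 39.0], 0.66)]
scoop_grip [([183.0, 160.0, 57.0, 15.0], 0.69), ([189.0, 112.0, 26.0, 41.0], 0.48)]
scoop_lip [([183.0, 160.0, 57.0, 17.0], 0.73)]
dish [([278.0, 233.0, 56.0, 44.0], 0.97), ([191.0, 114.0, 26.0, 36.0], 0.7)]
nut0 []
{'mtx': array([[277.42954482,   0.        , 254.05601448],
       [  0.        , 277.42954482, 191.47981985],
       [  0.        ,   0.        ,   1.        ]]), 'k1': -0.011426425758842751, 'hand_eye': array([[ 9.99999871e-01,  3.20315579e-05, -5.06371694e-04,
        -2.62104861e-04],
       [ 4.95138279e-04, -2.79544558e-01,  9.60132592e-01,
        -1.42943163e-01],
       [-1.10798909e-04, -9.60132719e-01, -2.79544538e-01,
         7.01807200e-02],
       [ 0.00000000e+00,  0.00000000e+00,  0.00000000e+00,
         1.00000000e+00]])} 0.8
```

View images.

View pics/top0.png

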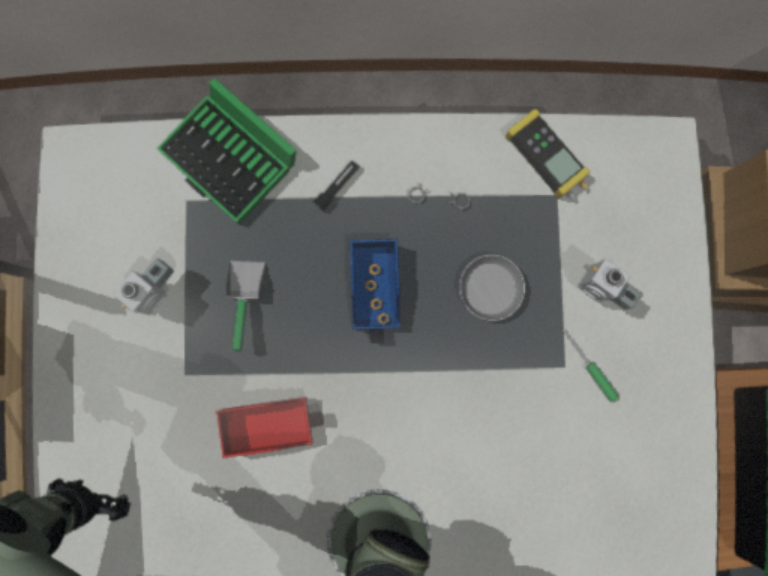

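View pics/side0.png

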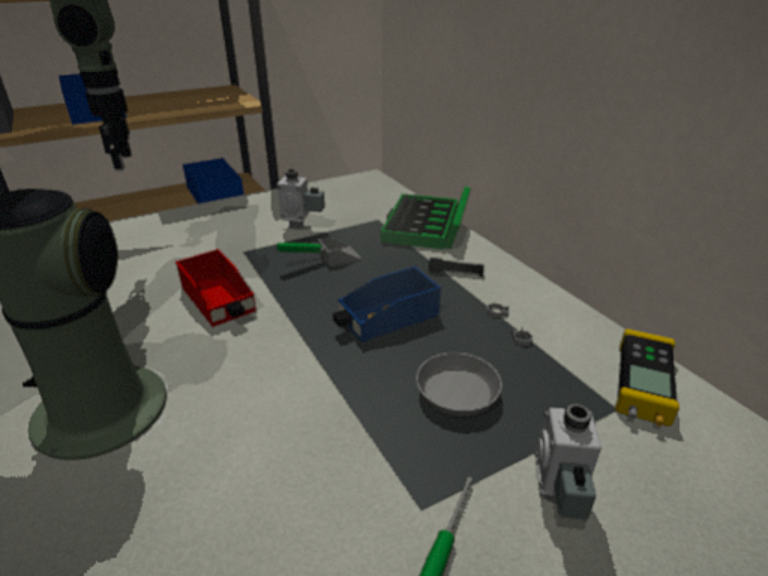

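```bash
cat > h.py <<'E'
from cell import bot
import cv2, numpy as np
from scipy.spatial.transform import Rotation as R
from scipy.optimize import least_squares
def q(r): a=r.as_quat(); return [a[3],a[0],a[1],a[2]]
def rot(qq): return R.from_quat([qq[1],qq[2],qq[3],qq[0]])
def down(yaw=0,pitch=0,s=-1):
    """tool down, jaws across the object's y; pitch>0 nose(x) up (object pitched back about y); yaw about z."""
    M=np.array([[0,0,-s],[s,0,0],[0,-1,0]],float)  # cols x=s*Y, y=-Z, z=-s*X
    return R.from_euler('z',yaw)*R.from_euler('y',-pitch)*R.from_matrix(M)
def cam(c):
    """intrinsics, world->cam 4x4"""
    k=bot.calibration(c)
    if c!="wrist": return k["mtx"],k["k1"],k["extrinsics"]
    T=np.eye(4); T[:3,:3]=rot(bot.read_tool_rot()).as_matrix(); T[:3,3]=bot.read_position()
    return k["mtx"],k["k1"],np.linalg.inv(T@k["hand_eye"])
def proj(C,P):
    m,k1,E=C; p=np.atleast_2d(P)@E[:3,:3].T+E[:3,3]; s=p[:,:2]/p[:,2:]
    s=s*(1+k1*(s**2).sum(1,keepdims=True)); return s*[m[0,0],m[1,1]]+m[:2,2]
def back(C,uv,z):
    m,k1,E=C; d=(np.atleast_2d(uv)-m[:2,2])/[m[0,0],m[1,1]]; s=d.copy()
    for _ in range(20): s=d/(1+k1*(s**2).sum(1,keepdims=True))
    r=np.c_[s,np.ones(len(s))]@E[:3,:3]; o=-E[:3,:3].T@E[:3,3]
    return o+r*((z-o[2])/r[:,2:])
def obj(pose,P):
    x,y,a=pose; return R.from_euler('z',a).apply(np.atleast_2d(P))+[x,y,0]
def fit(C,P,uv,x0):
    f=lambda p:(proj(C,obj(p,P))-uv).ravel()
    s=least_squares(f,x0,loss='soft_l1'); return s.x,np.abs(s.fun).max(),s
E
python3 - <<'E'
from h import *
C=cam("top"); b=lambda u,v,z:np.round(back(C,[[u/1.5,v/1.5]],z)[0],3)
print("bin rim far L,R",b(351,241,.07),b(397,240,.07),"near",b(354,329,.045),b(399,328,.045),"pull",b(376,337,.045))
print("scoop lip",b(246,262,0),"handle end",b(238,348,.063),"lipcorners",b(229,262,0),b(267,262,0))
print("dish",b(492,288,.032),"nuts",b(375,269,.01),b(371,285,.01),b(376,304,.01),b(383,319,.01))
for n,u,v in [("torch",337,186),("clip",417,194),("clipb",460,200),("valve",130,292),("valveb",612,275),("redpull",322,418)]: print(n,b(u,v,.02))
M=rot(bot.read_tool_rot()).as_matrix(); print(np.round(M,2))
j=bot.read_joint_positions()
for s in(-1,1):
  for p in(-1.1,-.5,0,.3,.5):
    print(s,p,[None if (k:=bot.solve_ik([x,y,.2],q(down(0,p,s)))) is None else np.round(k,2).tolist() for x,y in((.42,.03),(.42,-.24))])
E
```

```text
bin rim far L,R [0.659 0.046 0.07 ] [ 0.66  -0.053  0.07 ] near [0.471 0.043 0.045] [ 0.471 -0.055  0.045] pull [ 0.452 -0.005  0.045]
scoop lip [0.628 0.286 0.   ] handle end [0.433 0.292 0.063] lipcorners [0.629 0.325 0.   ] [0.627 0.238 0.   ]
dish [ 0.556 -0.264  0.032] nuts [ 0.606 -0.005  0.01 ] [0.57  0.004 0.01 ] [ 0.527 -0.006  0.01 ] [ 0.493 -0.021  0.01 ]
torch [0.795 0.077 0.02 ]
clip [ 0.774 -0.103  0.02 ]
clipb [ 0.759 -0.201  0.02 ]
valve [0.562 0.549 0.02 ]
valveb [ 0.583 -0.547  0.02 ]
redpull [0.278 0.117 0.02 ]
[[ 0.29  0.   -0.96]
 [ 0.96  0.    0.29]
 [ 0.   -1.   -0.  ]]
-1 -1.1 [[-0.06, 1.01, 0.35, 2.02, -0.06, 3.11], [-0.44, 1.08, 0.54, 2.08, -0.39, 2.93]]
-1 -0.5 [[-0.08, 0.52, -0.11, 1.44, -0.04, 3.07], [-0.52, 0.59, 0.02, 1.44, -0.24, 2.67]]
-1 0 [[-0.1, 0.11, -0.55, 0.9, 0.0, 3.04], [-0.67, 0.23, -0.41, 0.93, 0.0, 2.47]]
-1 0.3 [[-0.13, -0.11, -0.83, 0.55, 0.04, 3.01], [-0.81, 0.06, -0.66, 0.64, 0.22, 2.35]]
-1 0.5 [[-0.16, -0.24, -1.02, 0.29, 0.08, 3.0], [-0.92, -0.01, -0.82, 0.45, 0.39, 2.28]]
1 -1.1 [[-0.06, 1.01, 0.35, 2.02, -0.06, -0.03], [-0.44, 1.08, 0.54, 2.08, -0.39, -0.21]]
1 -0.5 [[-0.08, 0.52, -0.11, 1.44, -0.04, -0.07], [-0.52, 0.59, 0.02, 1.44, -0.24, -0.47]]
1 0 [[-0.1, 0.11, -0.55, 0.9, 0.0, -0.1], [-0.67, 0.23, -0.41, 0.93, 0.0, -0.67]]
1 0.3 [[-0.13, -0.11, -0.83, 0.55, 0.04, -0.13], [-0.81, 0.06, -0.66, 0.64, 0.22, -0.79]]
1 0.5 [[-0.16, -0.24, -1.02, 0.29, 0.08, -0.14], [-0.92, -0.01, -0.82, 0.45, 0.39, -0.86]]
```

Run:
```python
from h import *
import pickle
D={}
for n,p in (("scoop",[.50,.28,.24]),("dish",[.53,-.264,.24]),("bin",[.52,-.005,.26])):
    bot.move_pose(p,q(down(0,0,1)))
    C=cam("wrist"); im=bot.camera("wrist"); D[n]=C
    cv2.imwrite(f"pics/{n}1.png",cv2.resize(im[:,:,::-1],(800,600),interpolation=cv2.INTER_CUBIC))
    for t in((n,"scoop_grip","scoop_lip") if n=="scoop" else (n,) if n=="dish" else (n,"bin_pull","nut0")):
        print(t,[(np.round(d["bbox"]).tolist(),round(d["confidence"],2)) for d in bot.search_frame("wrist",t)][:6])
    print(bot.read_clock(), np.round(bot.read_position(),4))
pickle.dump(D,open("C.pkl","wb"))
```

```text
scoop [([232.0, 108.0, 55.0, 143.0], 0.7), ([0.0, 122.0, 106.0, 175.0], 0.57)]
scoop_grip [([231.0, 113.0, 59.0, 137.0], 0.89)]
scoop_lip [([228.0, 110.0, 61.0, 142.0], 0.67)]
2.55 [0.4994 0.2808 0.24  ]
dish [([201.0, 135.0, 110.0, 106.0], 0.91)]
4.6167 [ 0.5305 -0.263   0.2401]
bin [([381.0, 0.0, 62.0, 8.0], 0.88), ([217.0, 104.0, 82.0, 172.0], 0.61)]
bin_pull [([217.0, 103.0, 78.0, 171.0], 0.72), ([413.0, 91.0, 95.0, 139.0], 0.68), ([251.0, 209.0, 16.0, 18.0], 0.58), ([379.0, 0.0, 65.0, 7.0], 0.57), ([236.0, 136.0, 18.0, 19.0], 0.21)]
nut0 [([237.0, 134.0, 15.0, 19.0], 0.71), ([247.0, 155.0, 16.0, 22.0], 0.6), ([258.0, 188.0, 17.0, 18.0], 0.55), ([252.0, 206.0, 12.0, 17.0], 0.55)]
5.8333 [ 0.5203 -0.0063  0.2597]
```

View pics/scoop1.png

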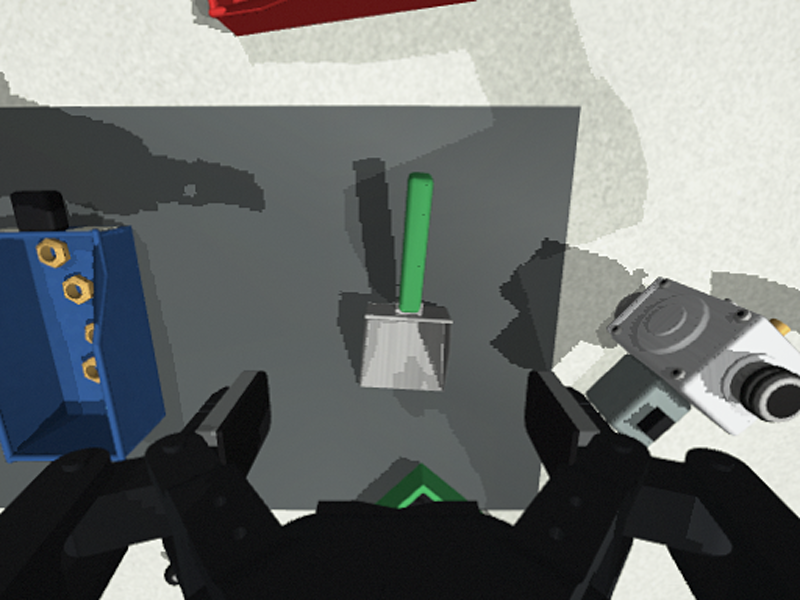

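View pics/bin1.png

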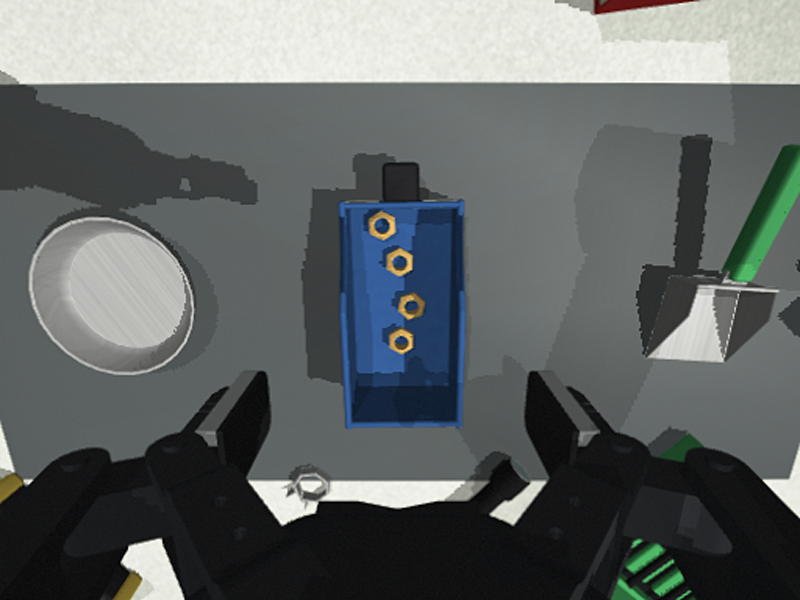

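Run:
```python
from h import *
import pickle
D=pickle.load(open("C.pkl","rb")); k=800/512
def pr(n,P,uv,x0):
    P=np.array(P)/1000; uv=(np.array(uv)+.5)/k-.5; p,e,s=fit(D[n],P,uv,x0)
    print(n,np.round(p,4),"res px",np.round(s.fun.reshape(-1,2),1).tolist())
pr("bin",[(-104,-50,45),(-104,50,45),(84,-50,70),(84,50,70),(-136,-15,45),(-136,15,45)],[(340,201),(465,200),(346,429),(463,427),(383,164),(418,163)],[.57,0,0])
pr("scoop",[(42.5,-41.5,0),(42.5,41.5,0),(-42.5,-36,40),(-42.5,36,40),(-155.4,0,72.7)],[(361,387),(443,391),(366,318),(453,318),(421,175)],[.58,.28,0])
print("dish",back(D["dish"],[[256,188]],.032), "edges",back(D["dish"],[[201,188],[311,188],[256,135],[256,241]],.032).round(3).tolist())
print("dish from bin pic",back(D["bin"],[[(30+195)/2/k,(216+374)/2/k]],.032))
```

```text
bin [ 0.5783 -0.0013  0.0141] res px [[0.1, 2.8], [-0.8, 2.2], [1.0, -1.6], [-0.8, -1.2], [-0.4, -0.4], [1.5, -0.2]]
scoop [ 0.5875  0.288  -0.0526] res px [[-0.3, -1.1], [1.4, -1.1], [0.2, -1.3], [-0.4, 1.5], [-0.2, 2.1]]
dish [[ 0.55749515 -0.2610081   0.032     ]] edges [[0.558, -0.333, 0.032], [0.557, -0.189, 0.032], [0.489, -0.261, 0.032], [0.634, -0.261, 0.032]]
dish from bin pic [[ 0.55420989 -0.26080713  0.032     ]]
```

```bash
python3 - <<'E'
import cv2
a=cv2.imread("pics/scoop1.png")[150:410,330:480]; cv2.imwrite("pics/scoopcrop.png",cv2.resize(a,None,fx=2.3,fy=2.3,interpolation=cv2.INTER_NEAREST))
E
cat > binmove.py <<'E'
from h import *
BIN=np.array([.5783,-.0013,.0141])
def tip_pose(a):
    p=np.array([-.120-.084,0,.035-.019]); p=R.from_euler('y',a).apply(p)+[.084,0,0]
    return obj(BIN,p)[0], q(down(BIN[2],-a,1))
E
python3 - <<'E'
from binmove import *
P,Q=tip_pose(0)
bot.move_pose(P+[0,0,.12],Q); bot.move_linear(P,.12)
print(bot.read_ft_force())
bot.set_gripper(0,100); print("w",bot.read_gripper_width(),bot.read_ft_force())
for a in np.linspace(0,.5,6)[1:]:
    P,Q=tip_pose(a); bot.move_linear(P,.1,rotation=Q)
print("F",np.round(bot.read_ft_force(),1),bot.read_moment()); bot.wait(.6)
cv2.imwrite("pics/tip.png",cv2.resize(bot.camera("side")[:,:,::-1],(768,576)))
im=bot.camera("wrist");cv2.imwrite("pics/tipw.png",cv2.resize(im[:,:,::-1],(768,576)))
print([np.round(d["bbox"]).tolist() for d in bot.search_frame("wrist","nut0")], bot.read_clock())
print("w",bot.read_gripper_width(),bot.read_position(),P)
E
```

```text
[ 0.40207064 -1.54896623  0.05632939]
w 0.33690626113665817 [-1.03397214  0.36070925  6.13131391]
F [ 0.2 -0.7 -3. ] [-0.05592512 -0.85363145 -0.00789333]
[] 10.7
w 0.33236595737758506 [ 0.49101828 -0.00251673  0.11178735] [ 0.49095265 -0.00253168  0.11184413]
```

View pics/scoopcrop.png

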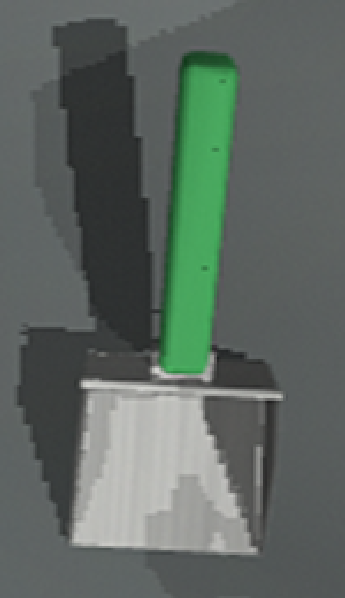

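View pics/tipw.png

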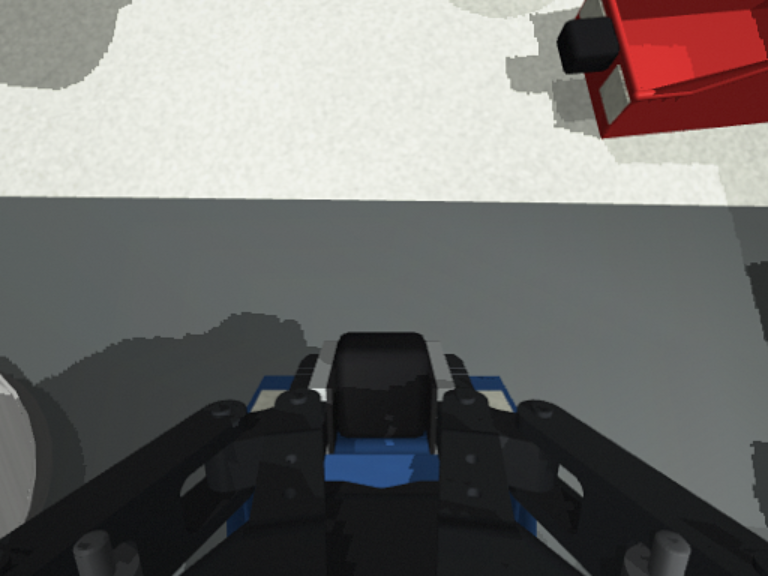

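Run:
```python
from binmove import *
import pickle
for a in np.linspace(.5,0,6)[1:]:
    P,Q=tip_pose(a)
    if a==0: P=P+[0,0,.0005]
    bot.move_linear(P,.08 if a>.1 else .05,rotation=Q)
print("F",np.round(bot.read_ft_force(),1))
bot.set_gripper(.75); bot.move_linear(P+[0,0,.1],.2)
bot.move_pose([.52,-.005,.26],q(down(0,0,1)))
C=cam("wrist"); im=bot.camera("wrist"); pickle.dump(C,open("C2.pkl","wb"))
cv2.imwrite("pics/bin2.png",cv2.resize(im[120:290,180:330,::-1],None,fx=3.5,fy=3.5,interpolation=cv2.INTER_CUBIC))
print([np.round(back(C,[[b[0]+b[2]/2,b[1]+b[3]/2]],.015)[0],3) for b in [d["bbox"] for d in bot.search_frame("wrist","nut0")]], bot.read_clock())
```

```text
F [ 1.  -0.8 -3.4]
[array([ 0.644, -0.034,  0.015]), array([ 0.619, -0.006,  0.015]), array([0.642, 0.002, 0.015]), array([0.645, 0.024, 0.015])] 14.8833
```

View pics/bin2.png

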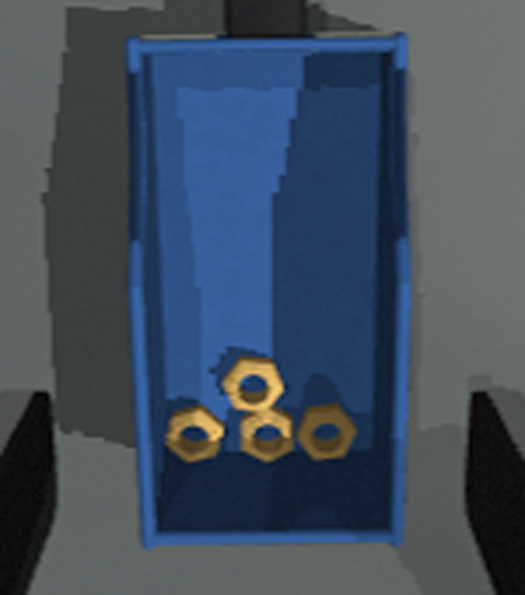

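Run:
```python
from h import *
import pickle
C=pickle.load(open("C2.pkl","rb"))
uv=(np.array([(130,40),(407,36),(147,546),(402,543)])+.5)/3.5-.5+[180,120]
P=np.array([(-104,-50,45),(-104,50,45),(84,-50,70),(84,50,70)])/1000
p,e,s=fit(C,P,uv,[.57,0,0]); print(p.round(4),s.fun.reshape(-1,2).round(1).tolist())
f=lambda p:(proj(C,obj(p[:3],P)+[0,0,p[3]])-uv).ravel()
s=least_squares(f,[.57,0,0,0]); print(s.x.round(4),s.fun.reshape(-1,2).round(1).tolist())
# floor corner line & nut backs
print(proj(C,obj(s.x[:3],[.08,0,.004])+[0,0,s.x[3]]),back(C,[[268/3.5+180,460/3.5+120]],.008+s.x[3]),obj(s.x[:3],[.08,0,.0])) 
# scoop refit
D=pickle.load(open("C.pkl","rb"))["scoop"]
P=np.array([(42.5,-41.5,0),(42.5,41.5,0),(-42.5,-36,40),(-42.5,36,40),(-155.4,0,72.7)])/1000
uv=(np.array([(361.3,387.4),(442.2,390),(365.2,317),(452.2,321.7),(421,175.2)])+.5)/1.5625-.5
p,e,s=fit(D,P,uv,[.58,.28,0]); print(p.round(4),s.fun.reshape(-1,2).round(1).tolist(), obj(p,[-.102,0,.048]))
# IK feasibility for scooping/dumping with tool at pitch g relative to scoop
for g in(0,.2,.4):
  for sp,xy in((.0,(.62-.145,0)),(.45,(.62-.145,0)),(-1.0,(.557-.03,-.26)),(-1.3,(.557,-.26)),(-1.3,(.48,-.26))):
    k=bot.solve_ik([xy[0],xy[1],.15],q(down(0,sp+g,1))); print(g,sp,xy,None if k is None else np.round(k,2).tolist())
```

```text
[ 0.5773 -0.0012  0.0135] [[-0.1, 0.9], [0.1, 0.9], [-0.3, -1.5], [0.3, -1.5]]
[ 0.5763 -0.0012  0.0134  0.0042] [[-0.6, 0.3], [0.6, 0.4], [-0.7, -0.4], [0.7, -0.4]]
[[257.44691101 248.8588101 ]] [[ 0.65865684 -0.0015614   0.01223861]] [[ 6.56328526e-01 -1.58324496e-04  0.00000000e+00]]
[ 0.5882  0.2874 -0.0567] [[-1.0, -1.1], [1.4, 0.0], [0.4, -0.3], [-0.2, -0.3], [-0.2, 2.6]] [[0.48634688 0.29321451 0.048     ]]
0 0.0 (0.475, 0) [-0.16, 0.27, -0.5, 0.8, 0.0, -0.16]
0 0.45 (0.475, 0) [-0.22, -0.0, -0.96, 0.17, 0.09, -0.2]
0 -1.0 (0.527, -0.26) None
0 -1.3 (0.557, -0.26) None
0 -1.3 (0.48, -0.26) None
0.2 0.0 (0.475, 0) [-0.18, 0.13, -0.71, 0.54, 0.04, -0.17]
0.2 0.45 (0.475, 0) [-0.26, -0.04, -1.17, -0.19, 0.15, -0.2]
0.2 -1.0 (0.527, -0.26) [-0.43, 1.14, 0.8, 1.98, -0.3, -0.31]
0.2 -1.3 (0.557, -0.26) None
0.2 -1.3 (0.48, -0.26) None
0.4 0.0 (0.475, 0) [-0.21, 0.02, -0.91, 0.25, 0.08, -0.19]
0.4 0.45 (0.475, 0) None
0.4 -1.0 (0.527, -0.26) [-0.46, 0.94, 0.49, 1.68, -0.25, -0.38]
0.4 -1.3 (0.557, -0.26) None
0.4 -1.3 (0.48, -0.26) [-0.44, 1.11, 0.65, 1.96, -0.34, -0.29]
```

```bash
cat > sc.py <<'E'
from binmove import *
import json
SC=np.array([.5882,.2874,-.0567]); G=.25
BIN=np.array([.5768,-.0012,.0134])
def T(p,r): M=np.eye(4); M[:3,:3]=r.as_matrix(); M[:3,3]=p; return M
def scoopT(o,yaw,pitch): return T(o,R.from_euler('z',yaw)*R.from_euler('y',-pitch))
# tool in scoop frame
r0=down(0,G,1); tip=np.array([-.102,0,.048])+.019*r0.as_matrix()[:,1]; TS=T(tip,r0)
def tool(S): M=S@TS; return M[:3,3],q(R.from_matrix(M[:3,:3]))
def lipT(lip,yaw,pitch):
    """scoop pose with its lip point at lip (world)"""
    S=scoopT([0,0,0],yaw,pitch); S[:3,3]=np.array(lip)-S[:3,:3]@LIP; return S
LIP=np.array([.0425,0,0])
def cur():
    return T(bot.read_position(),rot(bot.read_tool_rot()))@np.linalg.inv(TS)
E
python3 - <<'E'
from sc import *
P,Q=tool(scoopT([SC[0],SC[1],0],SC[2],0)); print(P)
A=P-.09*rot(Q).as_matrix()[:,1]
bot.set_gripper(.75); bot.move_pose(A,Q); bot.move_linear(P,.15); print(bot.read_ft_force())
bot.set_gripper(0,110); print("w",bot.read_gripper_width()*85,np.round(bot.read_ft_force(),1))
bot.move_linear(P+[0,0,.14],.2); print(np.round(bot.read_ft_force(),2),np.round(bot.read_moment(),2))
C=cam("wrist"); im=bot.camera("wrist"); S=cur()
pts=np.array([(42.5,-41.5,0),(42.5,41.5,0),(-42.5,-36,40),(-42.5,36,40),(-155.4,0,72.7)])/1000
W=pts@S[:3,:3].T+S[:3,3]; uv=proj(C,W); print(uv.round(1).tolist(),bot.read_clock())
im=cv2.resize(im[:,:,::-1],(800,600),interpolation=cv2.INTER_CUBIC).copy()
for u in uv: cv2.drawMarker(im,tuple(int(round(a*1.5625+.3)) for a in u),(255,0,255),cv2.MARKER_CROSS,12,1)
cv2.imwrite("pics/held.png",im)
E
```

```text
[0.49105704 0.29291392 0.02959066]
[0.71265466 0.48878078 0.85642139]
w 16.082900948819354 [-1.8 -0.4  5.6]
[-0.22 -0.19 -1.94] [-0.    0.5  -0.02]
[[209.2, 335.7], [299.7, 335.7], [198.0, 316.5], [311.2, 316.5], [255.1, 188.3]] 18.5167
```

View pics/held.png

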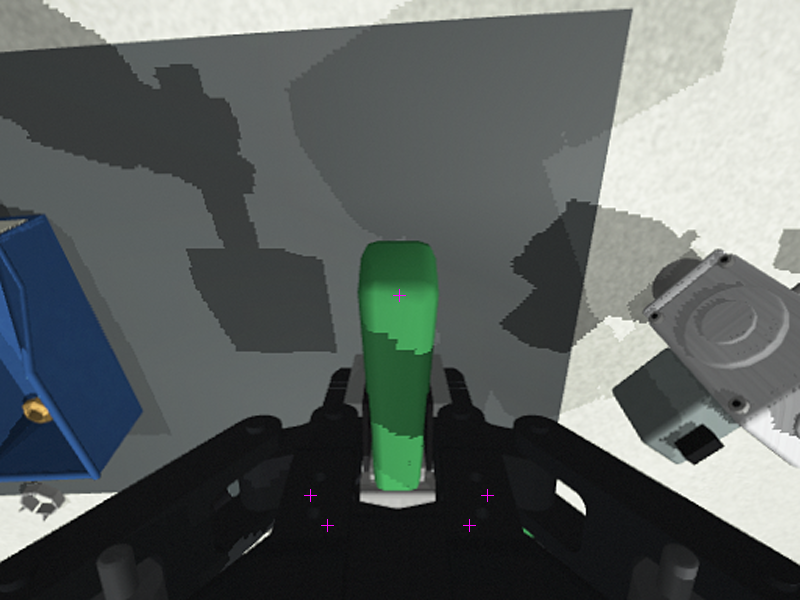

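Run:
```python
from sc import *
def go(L,z,p,v,uf=None):
    l=obj(BIN,[L,0,z])[0]; P,Q=tool(lipT(l,BIN[2],p)); return bot.move_linear(P,v,rotation=Q,until_force=uf)
go(.010,.13,-.2,.3)
go(.010,.030,-.2,.15)
print("F0",np.round(bot.read_ft_force(),2))
print("hit",go(.010,-.002,-.2,.02,2.5),np.round(bot.read_ft_force(),2))
S=cur(); lip=S[:3,:3]@LIP+S[:3,3]; print("lip world",lip.round(4),bot.read_clock())
im=bot.camera("top"); cv2.imwrite("pics/in_top.png",cv2.resize(im[130:270,180:340,::-1],None,fx=4.5,fy=4.2,interpolation=cv2.INTER_CUBIC))
im=bot.camera("side"); cv2.imwrite("pics/in_side.png",cv2.resize(im[130:260,170:350,::-1],None,fx=4.4,fy=4.4,interpolation=cv2.INTER_CUBIC))
```

```text
F0 [ 0.04  0.11 -1.45]
hit True [-0.84  0.26  2.87]
lip world [ 0.5866 -0.001   0.0038] 21.65
```

View pics/in_side.png

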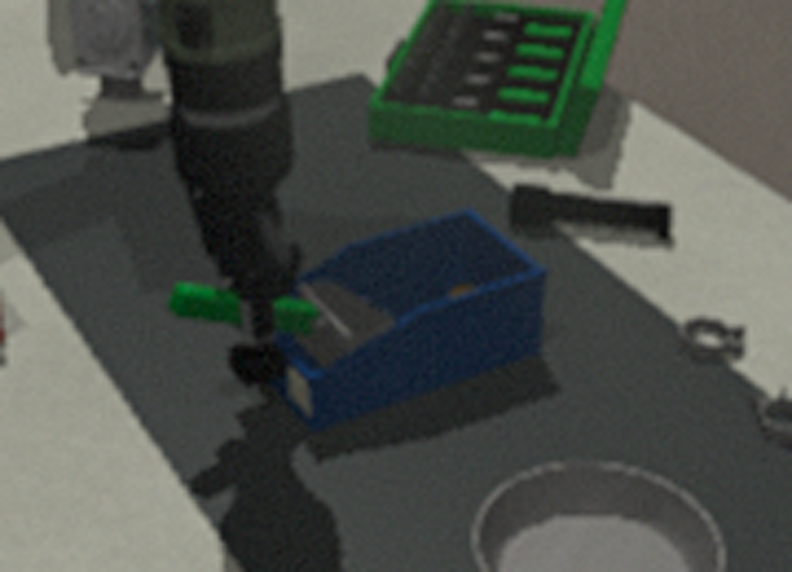

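Run:
```python
from sc import *
def go(L,z,p,v,uf=None):
    l=obj(BIN,[L,0,z])[0]; P,Q=tool(lipT(l,BIN[2],p)); return bot.move_linear(P,v,rotation=Q,until_force=uf)
for L,p in((.028,-.15),(.045,-.12),(.058,-.09),(.068,-.07),(.078,-.06)):
    h=go(L,.0036,p,.05,12); S=cur(); lip=S[:3,:3]@LIP+S[:3,3]
    print(L,h,np.round(bot.read_ft_force(),1),np.round(bot.read_moment(),2),lip.round(4))
    if h: break
print(bot.read_clock())
im=bot.camera("side"); cv2.imwrite("pics/in_side2.png",cv2.resize(im[130:260,170:350,::-1],None,fx=4.4,fy=4.4,interpolation=cv2.INTER_CUBIC))
```

```text
0.028 False [-2.1  0.9  4. ] [ 0.08 -0.18  0.02] [ 0.6047 -0.0007  0.0037]
0.045 False [-0.5  0.2  3.7] [ 0.02 -0.26 -0.  ] [ 6.221e-01 -6.000e-04  3.800e-03]
0.058 False [-0.1  0.2  4.1] [ 0.07 -0.32  0.01] [ 6.35e-01 -4.00e-04  3.80e-03]
0.068 False [-3.  -0.6  5.5] [-0.01 -0.07  0.04] [ 6.444e-01 -2.000e-04  3.500e-03]
0.078 False [-2.7 -0.5  4.6] [ 0.01 -0.22  0.04] [ 6.547e-01 -1.000e-04  3.600e-03]
23.8167
```

View pics/in_side2.png

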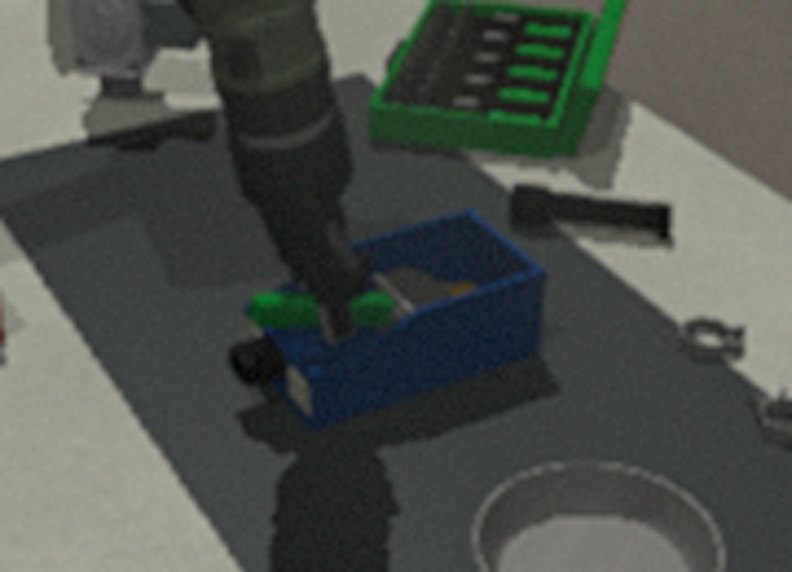

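Run:
```python
from sc import *
def pose(L,z,p):
    l=obj(BIN,[L,0,z])[0]; return tool(lipT(l,BIN[2],p))
def go(L,z,p,v,uf=None):
    P,Q=pose(L,z,p); return bot.move_linear(P,v,rotation=Q,until_force=uf)
print("wall",go(.085,.0036,-.055,.015,5),np.round(bot.read_ft_force(),1))
S=cur(); lip=S[:3,:3]@LIP+S[:3,3]; c,s=np.cos(BIN[2]),np.sin(BIN[2]); L=(lip[0]-BIN[0])*c+(lip[1]-BIN[1])*s
print("lip",lip.round(4),"L",round(L,4),bot.read_clock())
L-=.0007
for z,p in((.009,.04),(.019,.08),(.034,.15),(.054,.28),(.069,.36)):
    assert bot.solve_ik(*pose(L,z,p)) is not None,(z,p)
for z,p in((.009,.04),(.019,.08),(.034,.15),(.054,.28)):
    go(L,z,p,.05); print(z,np.round(bot.read_ft_force(),1),np.round(bot.read_moment(),2))
bot.wait(.4)
C=cam("top"); im=bot.camera("top"); cv2.imwrite("pics/up_top.png",cv2.resize(im[130:270,180:340,::-1],None,fx=4.5,fy=4.2,interpolation=cv2.INTER_CUBIC))
print([np.round(d["bbox"]).tolist() for d in bot.search_frame("top","nut0")])
im=bot.camera("side"); cv2.imwrite("pics/up_side.png",cv2.resize(im[130:260,170:350,::-1],None,fx=4.4,fy=4.4,interpolation=cv2.INTER_CUBIC))
print([np.round(d["bbox"]).tolist() for d in bot.search_frame("side","nut0")],bot.read_clock())
a=cv2.imread("pics/up_top.png");b=cv2.imread("pics/up_side.png")
cv2.imwrite("pics/up.png",np.hstack([cv2.resize(a,(400,330)),cv2.resize(b,(400,330))]))
```

```text
wall True [-2.6  0.2  6.1]
lip [ 6.558e-01 -1.000e-04  3.300e-03] L 0.079 24.15
0.009 [-1.6  0.9  3.1] [0.05 0.52 0.01]
0.019 [ 0.  -0.2 -2.2] [ 0.01  0.78 -0.02]
0.034 [ 0.1  0.2 -3.5] [0.05 0.97 0.  ]
0.054 [-0.1 -0.4 -2.1] [-0.02  1.08  0.04]
[]
[[226.0, 177.0, 73.0, 50.0]] 25.95
```

View pics/up.png

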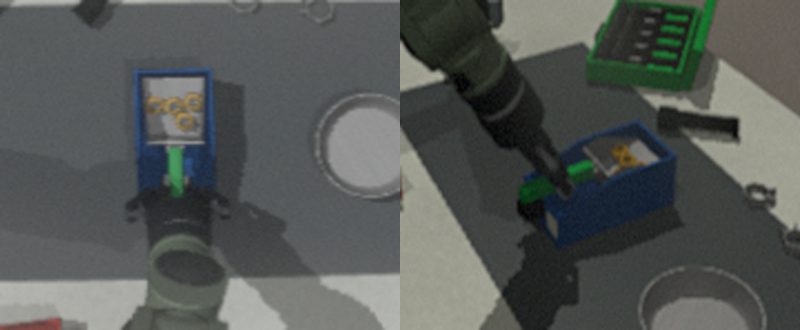

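```bash
cat > lg.py <<'E'
from sc import *
DISH=np.array([.556,-.261])
def pose(x,y,z,p,yaw=0): return tool(lipT([x,y,z],yaw,p))
def gol(x,y,z,p,v,yaw=0): P,Q=pose(x,y,z,p,yaw); bot.move_linear(P,v,rotation=Q)
E
python3 - <<'E'
from lg import *
x=.655; dx,dy=DISH-[.035,0]
path=[(x,-.0003,.074,.36),(x-.005,0,.19,.38),(dx,dy,.17,.3)]
dump=[(dx,dy,.06,.15),(dx,dy,.045,-.12),(dx,dy,.040,-.25),(dx,dy,.034,-.4),(dx,dy,.028,-.6),(dx,dy,.026,-.85)]
for w in path+dump: assert bot.solve_ik(*pose(*w)) is not None,w
gol(*path[0],.08,BIN[2]); gol(*path[1],.12); bot.wait(.4)
print("lifted",cur()[2,3],np.round(bot.read_ft_force(),2),bot.read_clock())
gol(*path[2],.16); print(np.round(bot.read_ft_force(),2))
gol(*dump[0],.12); 
for w in dump[1:]: gol(*w,.05); bot.wait(.15); print(w[3],np.round(bot.read_ft_force(),2),bot.read_clock())
bot.wait(.5); print(np.round(bot.read_ft_force(),2))
C=cam("top"); bot.camera("top"); print([back(C,[[b[0]+b[2]/2,b[1]+b[3]/2]],.015)[0].round(3).tolist() for b in [d["bbox"] for d in bot.search_frame("top","nut0")]])
E
```

```text
lifted 0.1737916026418291 [ 0.76 -0.55 -2.37] 27.7167
[-0.41  0.74 -2.69]
-0.12 [ 0.06  0.28 -2.85] 31.3583
-0.25 [-0.33  0.07 -3.56] 31.9417
-0.4 [-0.42  0.4  -0.48] 32.575
-0.6 [-0.57  0.13 -0.96] 33.3583
-0.85 [ 0.26 -0.22 -2.19] 34.35
[-0.02 -0.63 -2.08]
[]
```

Run:
```python
from lg import *
dx,dy=DISH-[.035,0]
gol(dx-.03,dy,.11,-.85,.15); gol(.60,dy+.2,.2,-.2,.25); gol(.62,.285,.15,0,.25,SC[2])
print(np.round(bot.read_ft_force(),2),bot.read_clock())
out=[]
for c,(r0,r1,c0,c1) in(("top",(100,270,130,370)),("side",(90,290,150,410))):
    C=cam(c); im=bot.camera(c); out.append(cv2.resize(im[r0:r1,c0:c1,::-1],(780,600 if 0 else 295),interpolation=cv2.INTER_CUBIC) if 0 else cv2.resize(im[r0:r1,c0:c1,::-1],(400,300),interpolation=cv2.INTER_CUBIC))
    for t in("nut0","dish"): print(c,t,[(np.round(b).tolist(),back(C,[[b[0]+b[2]/2,b[1]+b[3]/2]],.015)[0].round(3).tolist()) for b in [d["bbox"] for d in bot.search_frame(c,t)]])
    d=im[165:222,300:358,::-1] if c=="top" else im[225:290,265:345,::-1]
    out.append(cv2.resize(d,(300,300),interpolation=cv2.INTER_CUBIC))
cv2.imwrite("pics/last.png",np.vstack([np.hstack(out[:2]),np.hstack(out[2:])]))
```

```text
[-0.88 -0.33 -0.65] 38.2667
top nut0 []
top dish [([305.0, 169.0, 44.0, 44.0], [0.561, -0.265, 0.015])]
side nut0 [([294.0, 256.0, 9.0, 10.0], [0.535, -0.265, 0.015]), ([292.0, 248.0, 7.0, 5.0], [0.551, -0.229, 0.015]), ([295.0, 254.0, 13.0, 10.0], [0.549, -0.262, 0.015])]
side dish [([279.0, 234.0, 55.0, 44.0], [0.567, -0.259, 0.015]), ([289.0, 250.0, 12.0, 9.0], [0.542, -0.242, 0.015])]
```

View pics/last.png

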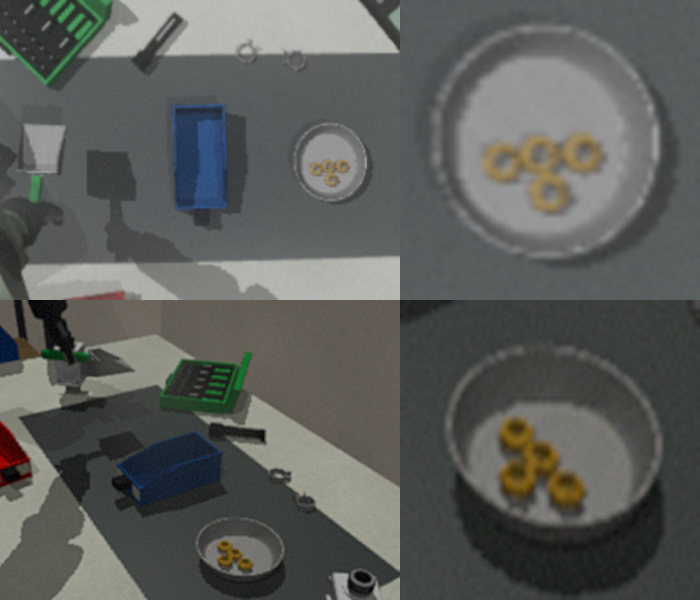

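Run:
```python
from lg import *
lx,ly,_=obj(SC,LIP)[0]
gol(lx,ly,.03,0,.15,SC[2])
P,Q=pose(lx,ly,-.002,0,SC[2]); print("hit",bot.move_linear(P,.03,rotation=Q,until_force=3),cur()[:3,3].round(4),np.round(bot.read_ft_force(),1))
bot.set_gripper(.6); bot.wait(.3)
A=np.array(bot.read_position())-.1*rot(bot.read_tool_rot()).as_matrix()[:,1]
bot.move_linear(A,.15); bot.move_linear(A+[-.03,0,.1],.25); bot.wait(.5)
C=cam("wrist"); im=bot.camera("wrist"); 
print("scoop",[np.round(d["bbox"]).tolist() for d in bot.search_frame("wrist","scoop")][:2])
pts=np.array([(42.5,-41.5,0),(42.5,41.5,0),(-42.5,-36,40),(-42.5,36,40),(-155.4,0,72.7)])/1000
uv=proj(C,obj(SC,pts)); print("expected box",uv.min(0).round(),(uv.max(0)-uv.min(0)).round())
print(np.round(bot.read_ft_force(),1),bot.read_clock())
bot.camera("top")
for t in("scoop","bin","dish"): print(t,[np.round(d["bbox"]).tolist() for d in bot.search_frame("top",t)][:2])
```

```text
hit True [0.588  0.2872 0.001 ] [-0.5 -0.6  2.5]
scoop [[366.0, 181.0, 136.0, 109.0]]
expected box [230. 142.] [ 53. 101.]
[0.2 0.3 0.2] 43.1167
scoop [[147.0, 174.0, 27.0, 54.0]]
bin [[144.0, 266.0, 70.0, 40.0], [235.0, 161.0, 32.0, 68.0]]
dish [[307.0, 169.0, 42.0, 45.0], [210.0, 109.0, 32.0, 33.0]]
```

Run:
```python
from h import *
SC=[.5882,.2874,-.0567]
C=cam("wrist"); im=bot.camera("wrist").astype(int); g=(im[:,:,1]>im[:,:,0]+35)&(im[:,:,1]>im[:,:,2]+25)
n,l,st,ce=cv2.connectedComponentsWithStats(g.astype(np.uint8)); print("green in wrist",[s.tolist() for s in st[1:] if s[4]>60])
print("expected handle",proj(C,obj(SC,np.array([(-155.4,0,72.7),(-50,0,44)])/1e3)).round(1).tolist())
im=bot.camera("top").astype(int); g=(im[:,:,1]>im[:,:,0]+35)&(im[:,:,1]>im[:,:,2]+25)
n,l,st,ce=cv2.connectedComponentsWithStats(g.astype(np.uint8)); print("green in top",[s.tolist() for s in st[1:] if s[4]>20])
print("expected",proj(cam("top"),obj(SC,np.array([(-155.4,0,72.7),(-50,0,44)])/1e3)).round(1).tolist(),bot.read_joint_vel())
```

```text
green in wrist [[249, 132, 17, 78, 1175], [220, 279, 92, 44, 1481], [355, 331, 14, 26, 207]]
expected handle [[257.0, 141.3], [256.4, 209.8]]
green in top [[105, 53, 92, 95, 1482], [129, 70, 11, 11, 46], [133, 75, 12, 10, 51], [139, 79, 11, 12, 47], [143, 83, 12, 12, 58], [149, 89, 11, 10, 46], [154, 93, 11, 11, 55], [160, 98, 10, 11, 45], [164, 102, 11, 11, 57], [170, 107, 11, 11, 49], [156, 201, 8, 29, 140], [392, 242, 20, 26, 174], [510, 353, 2, 31, 37]]
expected [[156.8, 231.9], [160.3, 199.9]] [-0.00068021  0.000207   -0.00083012  0.00012307  0.0004713  -0.00018339]
```

Both cameras put the scoop handle where it should be for a scoop lying level (132–210 rows seen against 141–210 expected; the earlier fit was off the same way at the handle end). I'm handing the job in.

```bash
python3 -c "
from cell import bot
bot.close_job(); print(bot.read_clock())"
```

```text
the job is handed in; nothing more can be done
the job is handed in; nothing more can be done
```

The job is done and handed in at about 44 s of the 72 s allowed. I tipped the bin back to 0.5 rad by its pull and lowered it flat, and all four nuts were in the back corner. I scooped them out along the back wall, tipped them into the dish, and set the scoop back down where it started.

**Last checks:**
- **Nuts:** the final picture shows all four in the dish, with the bin and scoop empty.
- **Bystanders:** the torch and both clips show no visible change in that picture. The valves and screwdriver were only partly in view, and I did not measure any of them again at the end.
- **Bin and dish:** both were standing in that picture. I did not view a picture after laying the scoop down, but in the top camera the network found both within a few pixels of where they started.
- **Scoop:** it touched down with its floor about 1 mm off the bench by estimate. After I let go, its green handle showed where a level scoop's handle should be in the top and wrist cameras. I judged level from the handle position only, not by measuring the tilt.
- **Robot:** the gripper was clear, with about zero force on the tool.

**Checks that disagreed:**
- The network missed the scoop in the last wrist picture and reported a box on what looks like a valve, so I used the handle colour instead.
- The handle end was about 9 px off the model in the wrist picture. Earlier views were off the same way, so I put it down to the model point.
- The network found no nuts in the top view and only three in the side view. The count of four comes from my own look at the picture.

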